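Load a brass test coupon under the spring clip of a microscope stage

TASK

Load the brass test coupon on the microscope stage: press the spring clip's wide press plate down with one fingertip so that its jaw rises and, while you hold it down, push the coupon along its channel with the other fingertip, under the jaw, until it is right up against the end stop. Only then let the clip up so that its jaw clamps the coupon, and take the hand clear. The coupon is only pushed, never lifted, and the things lying around stay where they are.

Things in the scene. Friction and masses are not known exactly. Their poses are not given: they have to be found in the camera images.
- stage: Microscope stage, fixed. Origin on the table right below the clip's jaw, on the channel's centre line; x: the way the coupon slides in; y: across, towards the press plate; z up. In this frame, mm: black base plate x -150..150, y -85..85, top z 14; grey bed x -125..30, y -26..25, top z 30. Its column (14 thick, 265 tall) is at x 118, y -55, the boom with the microscope swung from it towards -y.
- bed_stop (a point): Point on the bed's top at the foot of the end stop's face, on the channel's centre line (stage x 18, y 0, z 30 mm). The stop is 9 mm high, across the channel.
- channel_mouth (a point): Open end of the channel, on its centre line at the bed's top (stage x -105, y 0, z 30 mm). The channel runs straight from here to the stop, 36.4 mm wide (stage y -18.2 to 18.2), between two aluminium rails 5 mm thick and 6 mm high; before the mouth the bed is open for 20 mm.
- coupon: Brass test coupon, a flat loose bar 44 mm long (its x, along the channel), 34 mm wide (its y), 10 mm thick, about 125 g; origin at the centre of its underside. It starts flat on the bed in the channel, square to it, its front edge 5 to 30 mm short of the jaw. Home against the stop, its centre is at stage x -4 mm.
- coupon_mid (a point): Centre of the coupon, 5 mm above its underside.
- clip (a joint): Angle of the sprung see-saw clip, rad: 0 at rest, 0.44 press plate fully down on its limit. Jaw underside above the bed: about 1.5 mm at 0, 10 mm (resting on the coupon) at 0.27, 15 mm at 0.44. Below 0.27 the jaw bars the coupon's way. About 2 N on the plate's middle start it moving, 5 N hold it fully down; let go, it springs back by itself.
- clip_pin (a point): Middle of the clip's hinge pin (stage x -23, y 29, z 35 mm); the pin runs along stage x between two cheeks at stage x -62 and 17, 4 mm thick, stage y 26 to 36, top at z 41. The raised arm of the clip crosses from here over the channel at stage x -9 to 9, its top at most 25 mm above the bed.
- press_plate (a point): Middle of the press plate's top (24 mm out from the pin); moves with the clip. Flat steel blade 75 mm along stage x (-60 to 15), stage y 31 to 67, overhanging free space beside the bed. Top at its middle: z 42 mm at rest, sloping up outwards 25 degrees; z 36 with the jaw on the coupon; z 32 and level when fully down. Press anywhere on it; a fingertip can slide along it.
- jaw_foot (a point): Middle of the underside of the clip's jaw, a rounded steel foot 14 mm wide (stage x -7 to 7) over the channel's centre line; moves with the clip.
- puck: Bystander: round steel specimen, 30 mm across, 12 mm high, loose on the stage's base plate on the side away from the press plate; origin under its centre.
- vial: Bystander: small glass vial with a white cap, 22 mm across, 46 mm tall, loose on the base plate on the side away from the press plate; origin under its centre.
- screwdriver: Bystander: screwdriver 160 mm long, lying on the table beside the stage on the press plate's side; origin under the middle of its length.
- tape: Bystander: roll of black tape, 64 mm across, 18 mm high, flat on the table to the left; origin under its centre.
- jar: Bystander: small clear jar with a metal lid, 56 mm across, 70 mm tall, on the table to the right; origin under its centre.
- marker: Bystander: blue marker pen, 130 mm long, lying on the table to the left; origin under its middle.
There are look-alikes about, which are no part of the job. Of the things that look like the coupon, the smallest one is meant.

How it is judged (in metres and radians):
On the way, in this order (a step that is already met when the one before it is completed fails the run):
1. a fingertip holds the press plate down, the jaw raised clear, with the coupon still short of the jaw (value of joint clip above 0.29 rad and contact force between the fingers and clip above 0.5 N and x of coupon_mid in the frame of stage below -0.024 m), for 0.1 s.
2. the coupon is up against the end stop (within 3 mm) while a fingertip still holds the clip down (value of joint clip above 0.28 rad and contact force between the fingers and clip above 0.5 N and x of coupon_mid in the frame of stage above -0.0072 m), for 0.1 s.
At the end, for the whole second after the job is handed in: The coupon lies flat and straight in its channel within 3 mm of the end stop, the clip has come up and its jaw clamps the coupon's top with more than 1 N, all at rest (x of coupon_mid in the frame of stage between -0.0072 and -0.001 m and angle between the x axis of coupon and the x axis of stage, either way round below 0.07 rad and y of coupon_mid in the frame of stage between -0.003 and 0.003 m and z of coupon_mid in the frame of stage below 0.037 m and value of joint clip between 0.22 and 0.32 rad and contact force between clip and coupon above 1 N and linear speed of coupon below 0.01 m/s); the robot touches nothing.
It fails at once if the coupon is lifted or tipped up (its centre more than 6 mm above where it lies on the bed) (z of coupon_mid in the frame of stage above 0.041 m).
It fails at once if a bystander (puck, vial, screwdriver, tape, jar or marker) is moved by more than 15 mm (distance of any of puck, vial, screwdriver, tape, jar, marker from where it was at the start of the episode above 0.015 m).
It also fails if it takes over 48 s, if anything falls off the work surface, if the arm or the gripper's body presses on something with over 40 N, if the wrist force passes 120 N, or if a joint passes its speed limit or range.

ROBOT

A 6-joint arm with a two-finger parallel gripper is mounted at the origin on the work surface. World frame = base frame: x ahead of the robot, y to its left, z up, the work surface at z = 0. Lengths are in mm, angles in rad, forces in N, time in s.
With the tool pointing down it reaches from about 350 to 975 mm from the base axis. Payload 4.9 kg.
Tool frame: the origin (TCP) lies at the very end of the fingers, on their centre line; the grasp point (between the pads) lies 19 mm behind it (bot.grip_point_offset is the distance from the TCP to the grasp point, in mm); z points along the fingers, y is the line along which they close (so a half turn about z gives the same grasp; the last joint's range is limited). The gripper opens to 85 mm and grips with 20 to 120 N. Pads are 22 mm wide; open, the fingers measure 114 mm over their backs; the gripper's body (76 mm by 85 mm) begins 54 mm behind the grasp point. The pads swing forward as they close: fully open they stand 13 mm farther back than shut.
Start: joints at [-1.285, 0.053, 1.613, -0, 1.476, -0.119], TCP at [246.14, -574.471, 231.304] pointing down, gripper open.
Joint ranges: [-3.01, 3.01], [-1.01, 2.22], [0.06, 2.58], [-1.02, 4.17], [0.09, 2.62], [-3.14, 3.14]. Speed limits (rad/s): [2.57, 2.57, 3.14, 3.14, 3.14, 3.14].

INTERFACE

Orientations are given as a unit quaternion [x, y, z, w].
In Python, from station import bot gives the robot as it stands. Calls block until the motion is done:
- bot.reach(position, orientation): joint-space move of the TCP to a pose.
- bot.move_linear(position, rotation=None, rate=150, until_force=None): straight line of the TCP; rotation=None keeps the orientation; rate is the mean speed in mm/s. With until_force (N) it stops when the force on the tool has changed by that much, and returns True; else False.
- bot.set_joints(angles): joint-space move.
- bot.move_gripper(opening, grip_force=None): finger opening in mm; grip_force is the grip in N (None keeps the last); returns when the fingers have stopped.
- bot.dwell(seconds).
- bot.inverse_kinematics(position, orientation): joint angles nearest the present ones, or None.
- bot.observe(): the state.
- bot.grab_frame(name): name is "scene" or "top"; returns a dict with "pixels" (420x560x3 uint8, red, green, blue), "range_z" (420x560 float32, mm along the optical axis (not along the pixel's ray), 0 where there is no reading), "intrinsics" (3x3 intrinsics, pixels), "dist" ([k1, k2, p1, p2, k3] as OpenCV has them; the pictures are not rectified), "eye" and "rotation" of the camera in the world. Camera axes: x right, y up, looking along -z (the intrinsics and any distortion apply to the point x, -y, -z); pixel columns grow to the right and rows downward; lengths in mm; the calibration is good to about 2 mm. A picture is of the moment at which its call begins.
A pose or a line that the arm cannot do raises bot.PlanningError and nothing moves.
- bot.close_job(): hands the job in; it is judged then, once.
The state is a dict: "clock": time; "q": joint angles; "qd": joint speeds; "tau": joint torques, N m; "tcp_pos": TCP position; "tool_rot": TCP orientation; "ft_force": force on the tool from outside, world axes, zero at the start; "moment": the same for the moment, N m; "opening": finger opening in mm; "gripper_force": force on a finger pad.
Only numpy, scipy, OpenCV 4.12 (cv2) and the standard library are available. Lean on these libraries where they do the work, as an engineer would, in place of code of your own. Each camera call takes 0.05 s, during which the arm holds its last target. There are 200 camera calls.

## Working session

There is one attempt and no reset: what is moved stays moved. The work goes in short steps, each a Python script; the robot and the scene stay as the last script left them, time stands still between calls to the robot, and variables do not carry over. Pictures are saved under pics/ and viewed, at most 10 in all, crops included, and the job is handed in when it is done.

```bash
mkdir -p pics; ls; cat > h.py <<'E'
import numpy as np, cv2
from station import bot
def load(n):
    f=bot.grab_frame(n); np.savez(f'/tmp/{n}.npz',**f); return f
def cast(f,uv,z):
    p=cv2.undistortPoints(np.float64(uv).reshape(-1,1,2),np.array(f['intrinsics']),np.array(f['dist'])).reshape(-1,2)
    d=np.c_[p[:,0],-p[:,1],-np.ones(len(p))]@np.array(f['rotation']).T
    e=np.array(f['eye']); s=(z-e[2])/d[:,2]; return e+s[:,None]*d
def cloud(f):
    h,w=f['range_z'].shape; g=np.stack(np.meshgrid(np.arange(w),np.arange(h)),-1).reshape(-1,2).astype(float)
    p=cv2.undistortPoints(g.reshape(-1,1,2),np.array(f['intrinsics']),np.array(f['dist'])).reshape(-1,2)
    r=f['range_z'].reshape(-1,1); d=np.c_[p[:,0],-p[:,1],-np.ones(len(p))]*r
    return (d@np.array(f['rotation']).T+np.array(f['eye'])).reshape(h,w,3)
E
python3 - <<'E'
from h import *
for n in('scene','top'):
    f=load(n); cv2.imwrite(f'pics/{n}1.png',f['pixels'][:,:,::-1]); print(n,f['rotation'],f['eye'],f['intrinsics'],f['dist'])
print(bot.observe())
E
```

```text
pics
scene [0.22218489 0.3329961  0.77526918 0.48857464] [1323.42498787  378.13639935  874.59123891] [[409.67756099   0.         275.85389244]
 [  0.         409.67756099 204.27685195]
 [  0.           0.           1.        ]] [-0.11957957  0.          0.          0.          0.        ]
top [-0.02465529  0.02904953  0.71163126 -0.7015192 ] [ 413.87801165   19.34837377 1262.43856132] [[474.78313558   0.         269.40768927]
 [  0.         474.78313558 211.03540154]
 [  0.           0.           1.        ]] [-0.02689582  0.          0.          0.          0.        ]
{'clock': 0.1, 'q': array([-1.28496151e+00,  5.32845905e-02,  1.61415007e+00,  2.42464113e-05,
        1.47598247e+00, -1.19014153e-01]), 'qd': array([-1.94524043e-05, -7.00031582e-04, -2.49859217e-03, -3.79995898e-04,
       -1.62821027e-04,  1.53705220e-03]), 'tau': array([ 3.62870624e-04, -3.94907355e+01, -3.71362710e+01, -1.45904269e-04,
        3.98869146e-03, -7.79135604e-06]), 'tcp_pos': array([ 246.01590328, -573.9407047 ,  230.19377762]), 'tool_rot': array([ 9.79581853e-01,  2.01043681e-01, -6.39762408e-05, -9.10073263e-04]), 'ft_force': array([-0.25369762, -0.01475713, -0.71877504]), 'moment': array([-0.0110042 , -0.04571142,  0.00441538]), 'gripper_force': 0.0, 'opening': 85.50248425679972}
```

View pics/scene1.png

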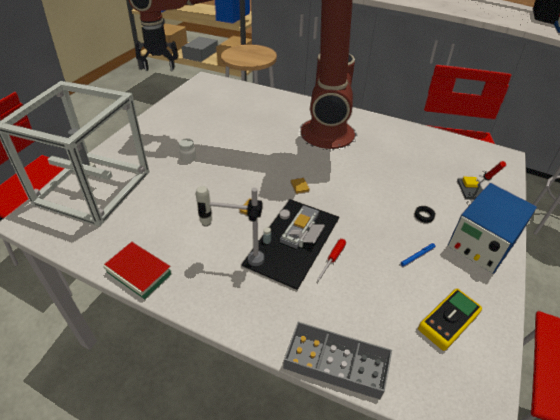

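View pics/top1.png

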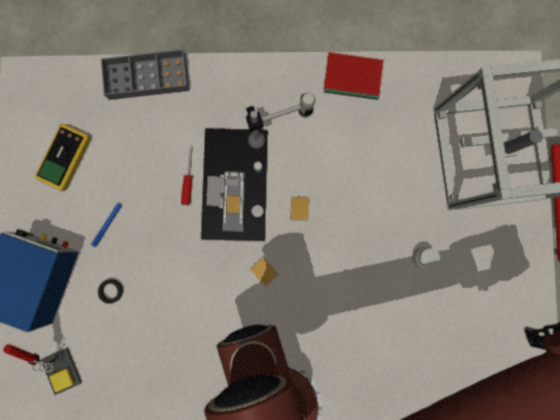

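The scene view shows the stage at about (290,243). In the top view the black base has corners near (205,129), (268,129), (266,240) and (201,239), with the column at the top (257,138). So stage +x points up in the image (world +x), and the press plate is to the left at (214,190). The coupon is in the channel at about (233,204). The other two brass pieces, at (300,208) and (263,271), are look-alikes on the table.

```bash
sed -i "s/import numpy as np, cv2/import numpy as np, cv2\nfrom scipy.spatial.transform import Rotation as R/; s/    f=bot.grab_frame(n); /    f=dict(bot.grab_frame(n)); f['rotation']=R.from_quat(f['rotation']).as_matrix(); /" h.py
python3 - <<'E'
from h import *
f=load('top'); im=f['pixels']; g=im.max(2)
x0,y0,x1,y1=185,110,290,255
m=((g<70)).astype(np.uint8); m[:,:195]=0; m[:,275:]=0; m[:122]=0; m[248:]=0
m=cv2.morphologyEx(m,cv2.MORPH_OPEN,np.ones((3,3)))
m=cv2.morphologyEx(m,cv2.MORPH_CLOSE,np.ones((15,15)))
c=max(cv2.findContours(m,0,2)[0],key=cv2.contourArea)
w=cast(f,c.reshape(-1,2),14)[:,:2].astype(np.float32)
r=cv2.minAreaRect(w); print('rect',r)
# robust: per-side line fits
ctr=np.array(r[0]); a=r[2]
A=np.deg2rad(a if r[1][0]>r[1][1] else a-90); print('yaw0',np.rad2deg(A))
ex=np.array([np.cos(A),np.sin(A)]); ey=np.array([-ex[1],ex[0]])
l=np.c_[(w-ctr)@ex,(w-ctr)@ey]
for s,k in((1,0),(-1,0),(1,1),(-1,1)):
    H=(150,85)[k]; q=l[(abs(l[:,k]-s*H)<8)&(abs(l[:,1-k])<(75,140)[k])]
    p=np.polyfit(q[:,1-k],q[:,k],1); rs=q[:,k]-np.polyval(p,q[:,1-k]); q=q[abs(rs)<2]; p=np.polyfit(q[:,1-k],q[:,k],1); print(s,k,len(q),'slope deg',np.rad2deg(p[0]),'off',p[1])
# brass in the channel
hsv=cv2.cvtColor(im,cv2.COLOR_RGB2HSV); b=cv2.inRange(hsv,(10,110,90),(30,255,255)); 
for c in cv2.findContours(b,0,2)[0]:
    if cv2.contourArea(c)>60:
        rr=cv2.minAreaRect(cast(f,c.reshape(-1,2),40)[:,:2].astype(np.float32)); print('brass',cv2.boundingRect(c),rr)
P=cloud(f); print('heights', [ (u,v,P[v,u].round(0)) for u,v in((233,204),(233,230),(214,190),(205,135),(190,230),(258,166),(257,211),(233,183))])
cv2.imwrite('pics/top2.png',cv2.resize(im[y0:y1,x0:x1,::-1],None,fx=4,fy=4,interpolation=cv2.INTER_CUBIC))
E
```

```text
rect ((593.5463256835938, 102.36800384521484), (165.79812622070312, 315.2104187011719), 87.65003967285156)
yaw0 -2.3499603271484375
1 0 3 slope deg 0.6317355282676519 off 157.00480502050465
-1 0 2 slope deg 53.875934199469434 off -176.13177184414042
1 1 9 slope deg -0.061705959356980415 off 81.44285370909519
-1 1 6 slope deg 0.3999637815718096 off -81.3302838479259
brass (49, 369, 24, 23) ((85.69075012207031, 545.4370727539062), (46.192100524902344, 51.60152053833008), 22.66731834411621)
brass (251, 258, 27, 27) ((352.7732849121094, 27.858867645263672), (57.41856002807617, 42.93059158325195), 40.588069915771484)
brass (291, 197, 18, 23) ((513.3524169921875, -66.36575317382812), (42.989742279052734, 57.48945617675781), 85.01404571533203)
brass (227, 196, 13, 17) ((526.4553833007812, 104.94831085205078), (31.12676429748535, 41.51932907104492), 89.1951675415039)
brass (35, 124, 54, 67) ((656.9312744140625, 550.3695678710938), (88.19506072998047, 161.78857421875), 65.0871810913086)
heights [(233, 204, array([526., 105.,  41.])), (233, 230, array([460., 106.,  29.])), (214, 190, array([563., 153.,  44.])), (205, 135, array([715., 180.,  16.])), (190, 230, array([462., 223.,  -2.])), (258, 166, array([621.,  39.,  59.])), (257, 211, array([508.,  43.,  27.])), (233, 183, array([580., 104.,  45.]))]
```

View pics/top2.png

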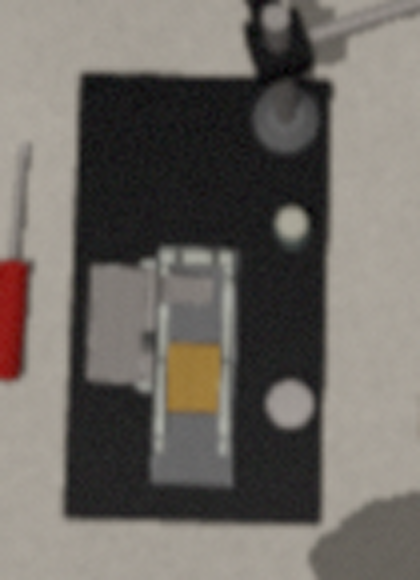

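The crop (4x, offset 185,110) shows the base corners at (81,73), (330,84), (320,521) and (65,516). The coupon spans (168..222, 343..413), the jaw is at (190,290) and the press plate is at (88..145, 263..383). Next I'll fit the edges to sub-pixel and check them against the scene camera.

```bash
cat > m.py <<'E'
from h import *
def cross(g,line,thr):
    # line: array of (u,v) float samples ; first crossing, sub-sample
    v=cv2.remap(g,line[:,0].astype(np.float32)[None],line[:,1].astype(np.float32)[None],cv2.INTER_LINEAR)[0]
    k=np.where((v[:-1]-thr)*(v[1:]-thr)<0)[0]
    if len(k)==0: return None
    k=k[0]; a=(thr-v[k])/(v[k+1]-v[k]); return line[k]*(1-a)+line[k+1]*a
def edge(f,g,p,q,n,L,z,thr):
    # scan across segment p->q (image), from outside inward along n (unit), +-L
    pts=[]
    for t in np.linspace(0,1,40):
        c=p+(q-p)*t; l=c+np.arange(-L,L+.01,.25)[:,None]*n; e=cross(g,l,thr)
        if e is not None: pts.append(e)
    w=cast(f,np.array(pts),z)[:,:2]
    vx,vy,x0,y0=cv2.fitLine(w.astype(np.float32),cv2.DIST_HUBER,0,.01,.01).ravel()
    return np.array([vx,vy]),np.array([x0,y0]),len(pts)
def inter(a,b):
    s=np.linalg.solve(np.c_[a[0],-b[0]],b[1]-a[1]); return a[1]+s[0]*a[0]
E
python3 - <<'E'
from m import *
f=dict(np.load('/tmp/top.npz')); g=cv2.GaussianBlur(f['pixels'].max(2),(0,0),.7).astype(np.float32)
T=lambda u,v:np.array([(u+.5)/4-.5+185,(v+.5)/4-.5+110])
TL,TR,BR,BL=T(81,73),T(330,84),T(320,521),T(65,516)
def run(p,q,a,b,s):
    n=np.array([-(q-p)[1],(q-p)[0]]); n/=np.linalg.norm(n); n*=s
    return edge(f,g,p+(q-p)*a,p+(q-p)*b,n,4,14,80)
Lf=run(TL,BL,.05,.95,-1); Rt=run(TR,BR,.1,.9,1); To=run(TL,TR,.08,.6,1); Bo=run(BL,BR,.08,.9,-1)
for n,e in zip(('L','R','T','B'),(Lf,Rt,To,Bo)): print(n,np.rad2deg(np.arctan2(e[0][1],e[0][0])),e[1],e[2])
c=[inter(To,Lf),inter(To,Rt),inter(Bo,Rt),inter(Bo,Lf)]
c=np.array(c); print(c.round(1),'sides',np.linalg.norm(c-np.roll(c,-1,0),axis=1).round(1))
# Kabsch to nominal corners
N=np.array([[150,85],[150,-85],[-150,-85],[-150,85.]]); o=c.mean(0); U,S,V=np.linalg.svd(N.T@(c-o)); Q=V.T@U.T
yaw=np.arctan2(Q[1,0],Q[0,0]); print('stage',o,np.rad2deg(yaw),'res',(c-o-N@Q.T).round(1))
np.savez('/tmp/stage.npz',o=o,yaw=yaw)
# checks with other features in stage frame
def st(uv,z): return (cast(f,uv,z)[:,:2]-o)@Q
hsv=cv2.cvtColor(f['pixels'],cv2.COLOR_RGB2HSV); b=cv2.inRange(hsv,(10,110,90),(30,255,255)); b2=np.zeros_like(b); b2[190:218,222:245]=b[190:218,222:245]
ct=max(cv2.findContours(b2,0,2)[0],key=cv2.contourArea).reshape(-1,2); w=st(ct,40); print('coupon',w.min(0),w.max(0),cv2.minAreaRect(w.astype(np.float32)))
print('bed front corners',st([T(150,487),T(232,487)],30),'rail top',st([T(159,245),T(240,250)],36),'plate',st([T(88,263),T(86,382)],49))
s=load('scene'); cv2.imwrite('pics/scene2.png',cv2.resize(s['pixels'][190:295,235:350,::-1],None,fx=5,fy=5,interpolation=cv2.INTER_CUBIC))
E
```

```text
L -2.3024259 [581.29047 186.1651 ] 40
R -2.3554482 [581.9739    19.828287] 40
T 87.147194 [731.4725  122.27827] 40
B 87.76902 [436.04843 125.69892] 40
[[734.3 180. ]
 [726.1  13.9]
 [432.2  26. ]
 [438.6 191.9]] sides [166.3 294.2 166.  296. ]
stage [582.8032   102.950935] -2.38045910892737 res [[-1.9 -1.6]
 [-3.1  2.1]
 [ 2.8  1.7]
 [ 2.2 -2.2]]
coupon [-77.55366194 -15.90298654] [-35.27609287  15.71204448] ((-56.382179260253906, -0.3447589874267578), (41.51935577392578, 31.126731872558594), 1.5757122039794922)
bed front corners [[-127.55656611   26.19650393]
 [-126.10028417  -26.9618899 ]] rail top [[ 30.00033323  25.23342338]
 [ 28.16830929 -27.64107075]] plate [[ 14.97002499  69.3390602 ]
 [-61.9969579   67.74505237]]
```

View pics/scene2.png

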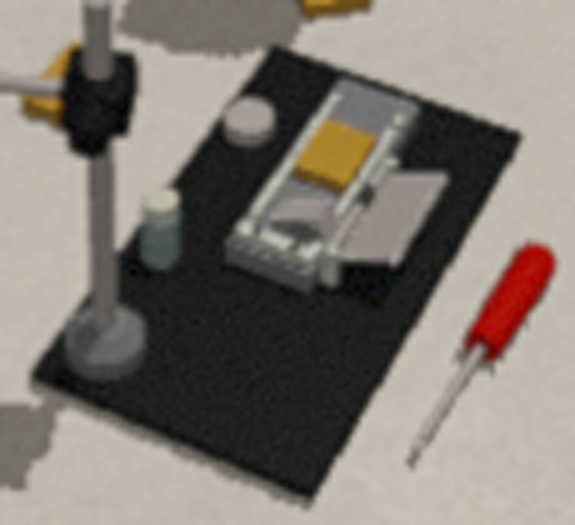

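The enlarged scene view (5x, offset 235,190) shows the coupon in the channel at (338,153), the jaw at (305,225), the plate at (395,215) and base corners at (275,47), (520,135), (311,503) and (33,378). The bed, rail and plate checks match to 1-2 mm, with the coupon centre at stage x≈-56.5. I'll yaw the hand so the press finger leads by 46 mm, then move to hover.

```bash
cat > a.py <<'E'
from m import *
S=np.load('/tmp/stage.npz'); o=S['o']; yaw=float(S['yaw'])
o=o+np.array([np.cos(yaw),np.sin(yaw)])*-1.0+np.array([-np.sin(yaw),np.cos(yaw)])*-0.3   # bed/rail check
Q=np.array([[np.cos(yaw),-np.sin(yaw)],[np.sin(yaw),np.cos(yaw)]])
DX,DY=46.,52.; T=14.; OPEN=np.hypot(DX,DY)-T
d=np.array([DX,DY])/np.hypot(DX,DY); dw=np.r_[Q@d,0]
def ori(s): 
    y=s*dw; z=np.array([0,0,-1.]); return R.from_matrix(np.c_[np.cross(y,z),y,z]).as_quat()
def pose(xf,yf,z): return np.r_[o+Q@(np.array([xf,yf])+[DX/2,DY/2]),z]   # push-finger centre at stage xf,yf
E
python3 - <<'E'
from a import *
s=dict(np.load('/tmp/scene.npz')); uv=[((u+.5)/5-.5+235,(v+.5)/5-.5+190) for u,v in((33,378),(311,503),(520,135),(275,47))]
c=cast(s,uv,14)[:,:2]; print('scene corners',c.round(1),c.mean(0),o)
print('coupon scene',((cast(s,[((338.5)/5-.5+235,(148.5)/5-.5+190)],40)[:,:2]-o)@Q))
print('open',OPEN)
p=pose(-97,1,130)
for k in(1,-1): print(k,bot.inverse_kinematics(p,ori(k)))
k=min((1,-1),key=lambda k:abs(bot.inverse_kinematics(p,ori(k))[5])); print(k)
bot.move_gripper(OPEN); bot.reach(p,ori(k)); bot.move_linear(pose(-97,1,75),rate=100)
st=bot.observe(); print(st['clock'],st['tcp_pos'],pose(-97,1,75),st['opening'],st['ft_force'])
for n in('scene','top'): f=load(n); cv2.imwrite(f'pics/{n}3.png',f['pixels'][:,:,::-1])
im=np.load('/tmp/scene.npz')['pixels']; cv2.imwrite('pics/scene3c.png',cv2.resize(im[150:290,225:365,::-1],None,fx=4,fy=4,interpolation=cv2.INTER_CUBIC))
E
```

```text
scene corners [[732.4  17.6]
 [741.8 182.7]
 [440.8 192.1]
 [433.8  27.5]] [587.19469813 104.99173994] [581.79162513 102.69272915]
coupon scene [[-57.46829679   0.80426556]]
open 55.42621983083913
1 [ 1.13584469e-01 -9.98341970e-02  1.93683574e+00 -4.44089210e-16
  1.30459111e+00 -6.91415008e-01]
-1 [ 1.13584469e-01 -9.98341970e-02  1.93683574e+00 -4.44089210e-16
  1.30459111e+00  2.45017765e+00]
1
3.9917 [509.28707174 132.73382624  75.26714717] [508.97692539 132.74301202  75.        ] 55.62750769435407 [0.99123752 0.4057291  0.74292448]
```

View pics/scene3c.png

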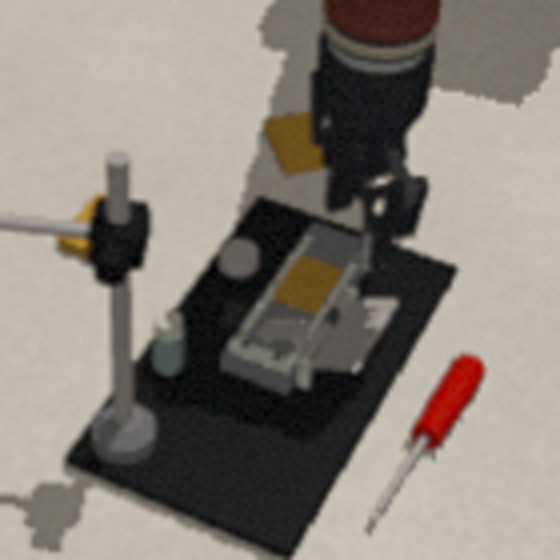

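The hand hovers behind and above the coupon, with fingertips near (372,265) and (345,205) in the crop. I'll check the tips numerically from the depth images before going down.

```bash
python3 - <<'E'
from a import *
for n in('scene','top'):
    f=dict(np.load(f'/tmp/{n}.npz')); P=cloud(f); q=P.reshape(-1,3); st=(q[:,:2]-o)@Q; 
    dk=f['pixels'].reshape(-1,3).max(1)<90
    for lab,c in(('press',(-51,53)),('push',(-97,1))):
        k=(np.hypot(*(st-c).T)<28)&(q[:,2]>62)&(q[:,2]<100); 
        for zl in((62,76),(76,82),(82,90),(90,100)):
            kk=k&(q[:,2]>zl[0])&(q[:,2]<zl[1])
            if kk.sum()>2: print(n,lab,zl,kk.sum(),'x',np.percentile(st[kk,0],[5,95]).round(0),'y',np.percentile(st[kk,1],[5,95]).round(0),'zmin',q[kk,2].min().round(1))
f=dict(np.load('/tmp/scene.npz'));im=f['pixels']
def proj(sx,sy,z):
    w=np.r_[o+Q@np.array([sx,sy]),z]; c=f['rotation'].T@(w-f['eye']); c=c*[1,-1,-1]
    return cv2.projectPoints(c.reshape(1,1,3),np.zeros(3),np.zeros(3),f['intrinsics'],f['dist'])[0].ravel()
u0,v0,k=285,185,8
big=cv2.resize(im[v0:v0+70,u0:u0+70,::-1],None,fx=k,fy=k,interpolation=cv2.INTER_CUBIC)
for (sx,sy,z),col in(((-51,53,78),(0,0,255)),((-97,1,78),(0,255,0)),((-60,67,49),(255,0,255)),((15,67,49),(255,0,255)),((-78.5,0,40),(255,255,0)),((-34.5,0,40),(255,255,0)),((-105,20.7,36),(0,255,255)),((-105,-20.7,36),(0,255,255))):
    u,v=proj(sx,sy,z); cv2.circle(big,(int((u-u0+.5)*k),int((v-v0+.5)*k)),4,col,1)
cv2.imwrite('pics/c4.png',big)
E
```

```text
scene press (76, 82) 3 x [-55. -46.] y [46. 56.] zmin 78.7
scene press (82, 90) 9 x [-49. -42.] y [41. 56.] zmin 84.3
scene press (90, 100) 19 x [-50. -42.] y [42. 60.] zmin 90.2
scene push (76, 82) 6 x [-99. -89.] y [-0.  9.] zmin 77.2
scene push (82, 90) 13 x [-97. -83.] y [-4.  9.] zmin 84.1
scene push (90, 100) 19 x [-98. -82.] y [-6. 10.] zmin 90.4
```

View pics/c4.png

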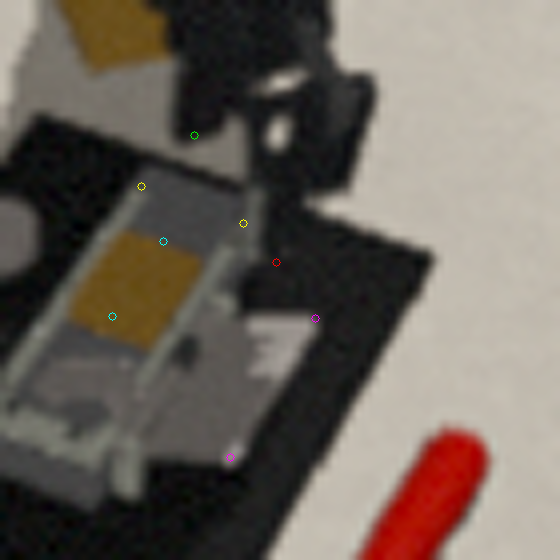

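The markers fall on the plate corners, the coupon edges and the fingertips, and the tips are at z≈78, about 3.5 mm above the TCP. Now I press the plate.

```bash
python3 - <<'E'
from a import *
bot.move_linear(pose(-97,1,56),rate=60)
print(bot.observe()['ft_force'])
print('hit',bot.move_linear(pose(-97,1,28),rate=20,until_force=8))
s=bot.observe(); print(s['clock'],s['tcp_pos'],s['ft_force'])
f=load('scene'); P=cloud(f).reshape(-1,3); st=(P[:,:2]-o)@Q
for x0,x1 in((-30,-15),(-15,5)):
  for y0,y1 in((38,46),(46,54),(54,62)):
    k=(st[:,0]>x0)&(st[:,0]<x1)&(st[:,1]>y0)&(st[:,1]<y1)&(P[:,2]>20); print(x0,y0,k.sum(),np.median(P[k,2]) if k.any() else None)
cv2.imwrite('pics/c5.png',cv2.resize(f['pixels'][185:285,260:360,::-1],None,fx=6,fy=6,interpolation=cv2.INTER_CUBIC))
E
```

```text
[-0.0643753  -0.17901216  0.05153836]
hit False
6.1083 [509.26577447 132.92287258  28.29699916] [0.60543255 1.98804274 4.18188104]
-30 38 11 32.863389360067
-30 46 8 33.25857921270176
-30 54 30 89.2338532431774
-15 38 12 32.82093263879136
-15 46 18 32.92097850257386
-15 54 15 33.4243842989149
```

View pics/c5.png

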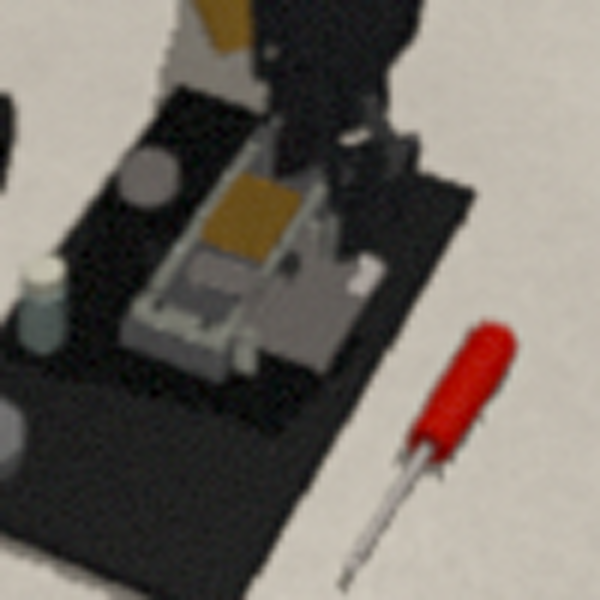

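The plate is down and nearly level (z≈33, about 4 N), with the jaw raised at (215,270). The push finger is behind the coupon, which is at (253,215). Now I push.

```bash
python3 - <<'E'
from a import *
bot.dwell(.2)
y=1;z=28.
for xt in(-80,-60,-46):
    h=bot.move_linear(pose(xt,y,z),rate=30,until_force=10); s=bot.observe()
    loc=(s['tcp_pos'][:2]-o)@Q-[DX/2,DY/2]; print(xt,h,s['clock'],loc.round(1),s['tcp_pos'][2].round(2),s['ft_force'].round(2))
    if h: break
f=load('scene'); cv2.imwrite('pics/c6.png',cv2.resize(f['pixels'][185:285,260:360,::-1],None,fx=6,fy=6,interpolation=cv2.INTER_CUBIC))
E
```

```text
-80 True 6.6667 [-94.5   0.6] 27.9 [-1.65  0.14  7.02]
```

View pics/c6.png

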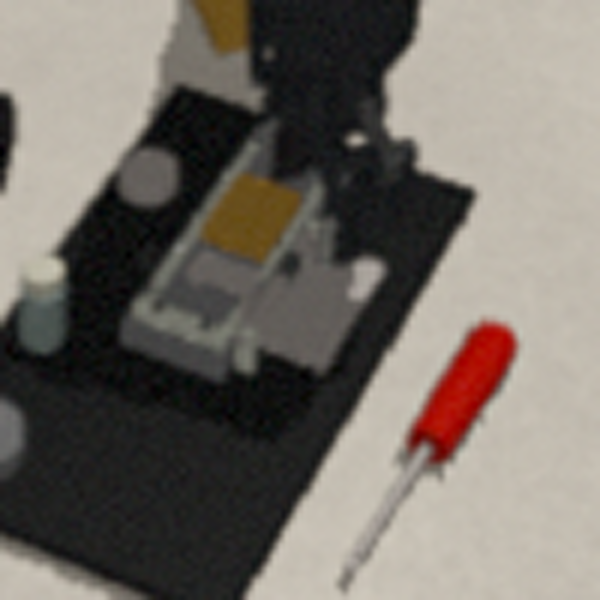

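The coupon hasn't moved. The stop was a start-up transient, with the plate almost on its limit. I'll raise the hand 0.6 mm and continue with a higher threshold.

```bash
python3 - <<'E'
from a import *
y=1;z=28.5
for xt in(-80,-65,-50):
    h=bot.move_linear(pose(xt,y,z),rate=20,until_force=18); s=bot.observe()
    loc=(s['tcp_pos'][:2]-o)@Q-[DX/2,DY/2]; print(xt,h,s['clock'],loc.round(1),s['tcp_pos'][2].round(2),s['ft_force'].round(2))
    if h: break
f=load('scene'); hsv=cv2.cvtColor(f['pixels'],cv2.COLOR_RGB2HSV); b=cv2.inRange(hsv,(10,110,60),(30,255,255)); P=cloud(f); st=(P[...,:2]-o)@Q
k=(b>0)&(abs(st[...,1])<19)&(P[...,2]>36)&(P[...,2]<46)&(st[...,0]<20)&(st[...,0]>-100); print('coupon x',np.percentile(st[k][:,0],[2,98]),k.sum())
E
```

```text
-80 False 7.5833 [-82.4   0.1] 27.88 [-8.22 -0.64  9.84]
-65 False 8.4833 [-67.6   0. ] 27.94 [-8.97 -1.25 11.14]
-50 False 9.3833 [-52.8  -0. ] 28.0 [-9.49 -0.55 11.8 ]
coupon x [-40.21316879   6.66054683] 85
```

```bash
python3 - <<'E'
from a import *
y=1;z=29.8
for xt in(-44,-39,-36.5,-34.5):
    h=bot.move_linear(pose(xt,y,z),rate=15,until_force=15); bot.dwell(.15); s=bot.observe()
    loc=(s['tcp_pos'][:2]-o)@Q-[DX/2,DY/2]; print(xt,h,s['clock'],loc.round(1),s['tcp_pos'][2].round(2),s['ft_force'].round(2))
    if h or s['ft_force'][0]<-16: break
f=load('scene'); cv2.imwrite('pics/c7.png',cv2.resize(f['pixels'][185:285,260:360,::-1],None,fx=6,fy=6,interpolation=cv2.INTER_CUBIC))
E
```

```text
-44 False 10.1417 [-44.4   0.6] 29.44 [-3.99 -1.13  3.  ]
-39 False 10.775 [-38.5   1.1] 30.09 [-1.54 -0.71  4.04]
-36.5 False 11.2417 [-37.3   1.1] 29.68 [-5.69 -0.48  6.22]
-34.5 False 11.675 [-36.8   1.1] 29.43 [-10.32   0.23   9.25]
```

View pics/c7.png

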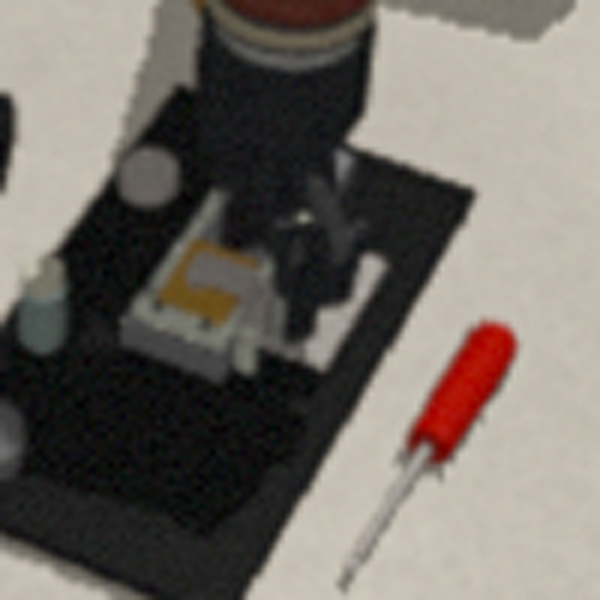

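The brass now reaches the end stop bar at (150-215, 300-325) under the raised jaw. The x-force is rising (10 N) with almost no motion, so the coupon is home. I'll hold, back off a little, release straight up and check.

```bash
python3 - <<'E'
from a import *
bot.dwell(.3)
bot.move_linear(pose(-43,1,29.8),rate=20); bot.dwell(.2); s=bot.observe(); print(s['tcp_pos'][2],s['ft_force'])
bot.move_linear(pose(-43,1,60),rate=25); bot.move_linear(pose(-43,1,130),rate=80)
bot.reach(pose(-220,-10,230),ori(1)); bot.dwell(.5); print(bot.observe()['clock'])
for n in('scene','top'):
    f=load(n); P=cloud(f); st=(P[...,:2]-o)@Q; hsv=cv2.cvtColor(f['pixels'],cv2.COLOR_RGB2HSV); b=cv2.inRange(hsv,(10,110,60),(30,255,255))
    k=(b>0)&(abs(st[...,1])<22)&(P[...,2]>34)&(P[...,2]<48)&(abs(st[...,0])<60)
    if k.any():
        uv=np.argwhere(k)[:,::-1].astype(float); w=(cast(f,uv,40)[:,:2]-o)@Q; print(n,k.sum(),w.min(0),w.max(0))
    kk=(st[...,0]>-35)&(st[...,0]<0)&(st[...,1]>45)&(st[...,1]<55)&(P[...,2]>20); print('plate z',np.median(P[kk][:,2]))
    (u0,v0)=(260,185) if n=='scene' else (185,110)
    cv2.imwrite(f'pics/{n}8.png',cv2.resize(f['pixels'][v0:v0+100,u0:u0+100,::-1],None,fx=6,fy=6,interpolation=cv2.INTER_CUBIC))
a=cv2.imread('pics/scene8.png');b=cv2.imread('pics/top8.png'); cv2.imwrite('pics/both8.png',cv2.resize(np.hstack([a,b]),(800,400)))
E
```

```text
30.01807561314638 [ 2.15425543 -0.53670196  3.54666079]
16.5083
scene 70 [-24.14080664 -15.7321008 ] [18.14302184 18.26976526]
plate z 35.389361491413865
top 122 [-24.57964586 -14.60543776] [17.90894852 16.63125579]
plate z 36.76540046994933
```

View pics/both8.png

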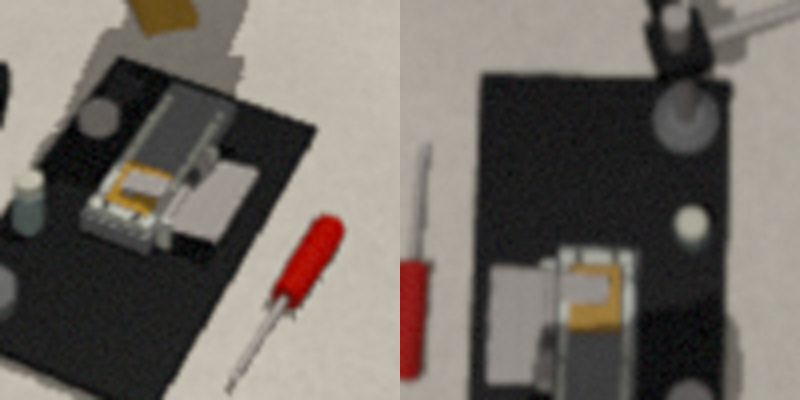

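The coupon spans stage x from -25 to 18, right against the stop. It is square in the channel with the jaw clamped on it (plate z≈36), and the bystanders have not moved. I'm handing it in.

```bash
python3 -c "
from station import bot
print(bot.close_job())"
```

```text
the job is handed in; nothing more can be done
None
```

The job is handed in at about 16.5 s on the robot clock; the last pictures show the coupon against the end stop, clamped by the clip's jaw, with the hand clear and nothing nearby seen to move, but no verdict came back.

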